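# Turn the bench turntable to bring the thread spool to the index pin

### The arm

A 7-joint arm with a two-finger parallel gripper is mounted at the origin on the work surface; the furniture and walls round the work are solid. World frame = base frame: x ahead of the robot, y to its left, z up, the work surface at z = 0. Lengths are in m, angles in rad, forces in N, time in s.
With the tool pointing down it reaches from about 0.4 to 0.85 m from the base axis. Payload 10.4 kg.
Tool frame: the origin (TCP) lies on the mounting face of the last link; the fingertips stand 173 mm ahead of it and the grasp point (between the pads) lies 155 mm ahead of it (manip.tip_extent is the distance from the TCP to the fingertips, in m); z points along the fingers, y is the line along which they close (so a half turn about z gives the same grasp; the last joint's range is limited). The gripper opens to 85 mm and grips with 20 to 120 N. Pads are 22 mm wide; open, the fingers measure 114 mm over their backs; the gripper's body (76 mm by 85 mm) begins 54 mm behind the grasp point. The pads swing forward as they close: fully open they stand 13 mm farther back than shut.
Start: joints at [-1.349, 0.332, -0.065, 1.46, 0.022, 1.35, -0.088], TCP at [0.151, 0.606, 0.405] pointing down, gripper open.
Joint ranges: [-2.6, 2.6], [-0.5, 2.12], [-1.47, 1.34], [0.16, 2.42], [-1.27, 4.41], [0.06, 2.06], [-2.6, 2.6]. Speed limits (rad/s): [2.22, 2.22, 2.79, 2.79, 3.14, 3.14, 3.14].

### API

Orientations are given as a unit quaternion [x, y, z, w].
In Python, from workcell import manip gives the robot as it stands.
- The arm moves only by the tool move_arm, never from a script. Its argument "plan" is one flat list of numbers, 7 for each row, row after row: the turn, a rotation vector about the tool's x, y, z in rad, then the shift along the tool's x, y, z in m, then the finger opening in m, from 0 to 0.0854. In form: [ax, ay, az, dx, dy, dz, gripper, ax, ay, az, dx, dy, dz, gripper, ...]. A call has 1 to 12 rows; each row is the pose to reach, as a shift and turn from the pose commanded when the call began, along the tool's axes at that moment; what a row does not reach only later rows make up. A row lasts 1/8 s, in which the tool goes at most 62.5 mm and 10.7 degrees, less where a joint would pass 70% of its speed; a pose out of reach is approached as far as the arm can. A call with a gripper value outside its range is refused whole. The fingers move at their own pace and stop on an object; "squeeze" is the grip in N (left out, the last holds). Time passes only in rows, so rows that repeat a pose let the fingers close. It gives the time, the measured TCP pose, the force, the opening and the grip force at its end, in the units of the state.
- manip.get_obs(): the state, without advancing time (a new reading comes with each control period).
- manip.camera(name): name is "side" or "top"; returns a dict with "color" (480x640x3 uint8, red, green, blue), "fx", "fy", "cx", "cy" (pixels), "dist" ([k1, k2, p1, p2, k3] as OpenCV has them; the pictures are not rectified), "cam_to_world" (4x4, takes a point from camera to world coordinates). Camera axes: x right, y down, z forward; pixel columns grow to the right and rows downward; lengths in m; the calibration is good to about 2 mm. A picture is of the moment at which its call begins. There is no depth.
- manip.hand_in(): hands the job in; it is judged then, once.
Trained networks look in a picture, given as the dict that the camera call returned (one of the last four; its "shot" number tells which), for a name from the list of things; names that differ only in an ending like _2 or _b are one class to them, and where a whole thing is asked for, a point or a joint stands for the part that bears it (a point fixed in the world has none). Each returns a list of dicts, best first, with "conf" (0 to 1); they miss things now and then, are a little off and sometimes report something else, mostly with a low value. They report only what shows in the picture. A call takes as long as a camera call. They do not tell look-alikes from the thing itself.
- manip.look_for(picture, label): "position" ([x, y, z] in m, in the coordinates of the camera as it stood for that picture, good to about 4 mm: the middle of the surface that is visible of it).
- manip.silhouettes(picture, label): "pixels" (480x640 bool, what is visible of it).
- manip.tip_of(picture, label): "position" ([x, y, z] in m, in the coordinates of the camera as it stood for that picture, good to about 4 mm: a listed point, or the origin of a listed thing).
The state is a dict: "clock": time; "joint_pos": joint angles; "joint_velocities": joint speeds; "tau": joint torques, N m; "position": TCP position; "ee_rot": TCP orientation; "ft_force": force on the tool from outside, world axes, zero at the start; "torque": the same for the moment, N m; "grip_width": opening from 0.0 (shut) to 1.0 (fully open); "grasp_force": force on a finger pad.
Only numpy, scipy, OpenCV 4.12 (cv2) and the standard library are available. Lean on these libraries where they do the work, as an engineer would, in place of code of your own. Each camera call takes 0.05 s, during which the arm holds its last target. There are 200 camera calls.

### The job

Bring the thread spool round to the front of the bench turntable, so that it stands squarely in line with the steel tongue and pin: push the wheel's spokes with a fingertip to turn it. Do not touch or lift anything that stands on the wheel, leave the things round about alone, and leave the wheel at rest.

Things in the scene. Friction and masses are not known exactly. Their poses are not given: they have to be found in the camera images.
- turntable: Low turntable fixed to the table; origin on the table top, on the wheel's axis, z up. Dark round foot (radius 78 mm, 10 mm high). A flat steel tongue (16 mm wide, 6 mm thick, on the table) runs out along its own -x, roughly towards the robot, to a small upright pin 166 mm from the axis; none of these move. All that stands on the wheel is lower than 75 mm above the table.
- pin (a point): top of the upright steel pin (44 mm high, 16 mm wide at the head) at the end of the tongue; 166 mm from the wheel's axis along the turntable's -x
- wheel (a joint): wheel angle in rad, anticlockwise from above; 0: spoke 0 along the turntable's +x. Turns several turns either way, friction 1 to 2 N at a spoke end, stays where left, no coasting. Wooden disc, radius 94 mm; dark mat, radius 89 mm, its surface 24 mm above the table. Loose things stand on it, centres 45 to 70 mm from the axis, and turn with it. Four spokes, 90 degrees apart.
- spoke0_end (a point): in the black end cap of spoke 0, on its centre line, 132 mm from the axis, 62 mm above the table; moves with the wheel. Metal bar 12 mm thick, cranked upward: centre line 18 mm above the table at 106 mm from the axis, about 61 mm from 120 mm outward; cap 16 mm thick, 118 to 150 mm from the axis
- spoke1_end (a point): in the black end cap of spoke 1, on its centre line, 132 mm from the axis, 62 mm above the table; moves with the wheel. 90 degrees anticlockwise of spoke 0, same shape
- spoke2_end (a point): in the black end cap of spoke 2, on its centre line, 132 mm from the axis, 62 mm above the table; moves with the wheel. 180 degrees anticlockwise of spoke 0, same shape
- spoke3_end (a point): in the black end cap of spoke 3, on its centre line, 132 mm from the axis, 62 mm above the table; moves with the wheel. 270 degrees anticlockwise of spoke 0, same shape
- spool: the spool of thread that stands loose on the wheel: a drum between two round wooden flanges, about 43 mm across (59x54 mm with its loose thread end) and 48 mm high, the tallest thing on the wheel and the only spool there; origin at its underside, 10 mm off the axis of its drum (a loose thread end sticks out), z up
- spool_axis (a point): on the spool's own axis (the centre of its round flanges), at its underside; this point is what must line up with the tongue and pin
- tape_roll: low roll of black tape lying loose on the wheel, 59x57x19 mm; origin at the centre of its underside, z up
- wax_block: grooved block of beeswax lying loose on the wheel, 34x52x19 mm; origin at the centre of its underside, z up
- dish: round clear glass dish standing loose on the wheel, 65 mm across, 33 mm high; at the start it stands at the pin; origin at the centre of its underside, z up
- iron_wide: steel pricking iron lying on the table behind and to the left of the turntable, 24x102x10 mm; bystander; origin at the centre of its underside
- glue_bottle: white glue bottle standing on the table in front and to the left of the turntable, 36x37x114 mm; bystander; origin at the centre of its underside
There are look-alikes about, which are no part of the job. Leave any yellow look-alike of the spool alone. Of the things that look like the dish, the larger one is meant.

How it is judged:
On the way:
1. the fingers push a spoke of the turntable (contact force between the fingers and turntable above 0.3 N), for 0.1 s.
At the end, for the whole second after the job is handed in: the spool's axis is within 12 mm either side of the line from the wheel's axis to the pin (about 12 degrees), on the pin's side, standing upright on the wheel; tape roll, wax block and dish still lie upright on the wheel; the wheel is at rest (y of spool_axis in the frame of turntable between -0.012 and 0.012 m and x of spool_axis in the frame of turntable below -0.03 m and height (world z) of spool between 0.018 and 0.03 m and height (world z) of tape_roll between 0.018 and 0.03 m and height (world z) of wax_block between 0.018 and 0.03 m and height (world z) of dish between 0.018 and 0.03 m and angle between each of spool, tape_roll, wax_block, dish's own z axis and vertical below 0.15 rad and velocity of joint wheel between -0.05 and 0.05 rad/s and linear speed of spool below 0.02 m/s); the robot touches nothing.
It fails at once if the robot touches something that stands on the turntable (spool, tape roll, wax block, dish) (contact force between any of the fingers, the arm and spool above 0.5 N or contact force between any of the fingers, the arm and tape_roll above 0.5 N or contact force between any of the fingers, the arm and wax_block above 0.5 N or contact force between any of the fingers, the arm and dish above 0.5 N).
It fails at once if something is lifted or carried off the turntable or tipped over (height (world z) of any of spool, tape_roll, wax_block, dish above 0.035 m or height (world z) of any of spool, tape_roll, wax_block, dish below 0.012 m or angle between any of spool, tape_roll, wax_block, dish's own z axis and vertical above 0.4 rad).
It fails at once if the pricking iron or glue bottle round the turntable is shifted by more than 20 mm (distance of any of iron_wide, glue_bottle from where it was at the start of the episode above 0.02 m).
It also fails if it takes over 51 s, if anything falls off the work surface, if the arm or the gripper's body presses on something with over 40 N, if the wrist force passes 120 N, or if a joint passes its speed limit or range.

## Working session

There is one attempt and no reset: what is moved stays moved. The work goes in short steps, Python scripts to look and compute and a tool call to move; the robot and the scene stay as the last step left them, time stands still between calls to the robot, and variables do not carry over. Pictures are saved under pics/ and viewed, at most 10 in all, crops included, and the job is handed in when it is done.

Besides the shell and the picture viewer there is one more tool, called after "Call:" as name(argument=value, ...) on one line, values as JSON. move_arm: Moves the arm, as the interface text tells. Its arguments: {"type":"object","properties":{"plan":{"type":"array","items":{"type":"number"}},"squeeze":{"type":"number"}},"required":["plan"]}

```bash
mkdir -p pics; cat > h.py <<'E'
import numpy as np,cv2
from workcell import manip
from scipy.spatial.transform import Rotation as R
def w(p,q): 
    T=np.array(p["cam_to_world"]); return T[:3,:3]@np.array(q)+T[:3,3]
def save(p,n): cv2.imwrite(f"pics/{n}.png",p["color"][:,:,::-1])
def px(p,X):
    T=np.linalg.inv(np.array(p["cam_to_world"])); 
    K=np.array([[p["fx"],0,p["cx"]],[0,p["fy"],p["cy"]],[0,0,1]])
    return cv2.projectPoints(np.array([X],float),cv2.Rodrigues(T[:3,:3])[0],T[:3,3],K,np.array(p["dist"]))[0].ravel().round(0)
E
python3 - <<'E'
from h import *
for c in ["top","side"]:
    p=manip.camera(c); save(p,c+"0"); print(c)
    for l in ["turntable","pin","spool_axis","spool","dish","tape_roll","wax_block","spoke0_end","spoke1_end","spoke2_end","spoke3_end","glue_bottle","iron_wide"]:
        for d in manip.tip_of(p,l)[:3]:
            if d["conf"]>.2:
                x=w(p,d["position"]); print(l,round(d["conf"],2),x.round(3),px(p,x))
o=manip.get_obs(); print(o["clock"],o["position"],o["ee_rot"],manip.tip_extent)
E
```

```text
top
turntable 0.83 [ 0.481 -0.157 -0.001] [324. 231.]
turntable 0.72 [ 0.365 -0.094  0.063] [291. 286.]
turntable 0.32 [ 0.468 -0.107  0.023] [299. 236.]
pin 0.86 [ 0.315 -0.188  0.042] [339. 312.]
spool_axis 0.65 [ 0.544 -0.16   0.028] [326. 198.]
spool 0.75 [ 0.536 -0.154  0.024] [322. 203.]
spool 0.6 [ 0.57  -0.362  0.   ] [423. 189.]
dish 0.84 [ 0.429 -0.169  0.024] [329. 255.]
dish 0.69 [ 0.249 -0.276  0.001] [381. 345.]
dish 0.47 [0.619 0.064 0.001] [218. 163.]
tape_roll 0.73 [ 0.465 -0.105  0.023] [298. 237.]
wax_block 0.81 [ 0.491 -0.213  0.023] [351. 225.]
spoke0_end 0.9 [ 0.592 -0.224  0.064] [358. 172.]
spoke2_end 0.82 [ 0.365 -0.098  0.063] [293. 287.]
spoke3_end 0.64 [ 0.417 -0.276  0.059] [384. 261.]
spoke3_end 0.46 [ 0.466 -0.104  0.022] [298. 236.]
spoke3_end 0.29 [ 0.543 -0.041  0.061] [266. 196.]
glue_bottle 0.79 [0.385 0.045 0.001] [225. 276.]
iron_wide 0.8 [ 0.618  0.063 -0.004] [219. 164.]
side
turntable 0.64 [ 0.477 -0.158 -0.001] [312. 254.]
pin 0.75 [ 0.316 -0.182  0.044] [392. 257.]
spool_axis 0.74 [ 0.544 -0.15   0.025] [283. 236.]
spool_axis 0.65 [ 0.564 -0.356 -0.   ] [323. 197.]
spool 0.88 [ 0.569 -0.364 -0.002] [323. 195.]
spool 0.83 [ 0.533 -0.153  0.027] [288. 236.]
spool 0.57 [ 0.596 -0.223  0.06 ] [281. 198.]
dish 0.65 [ 0.423 -0.169  0.029] [339. 248.]
dish 0.64 [ 0.247 -0.281 -0.002] [440. 258.]
tape_roll 0.62 [ 0.467 -0.106  0.023] [304. 261.]
wax_block 0.69 [ 0.484 -0.211  0.029] [323. 228.]
spoke0_end 0.81 [ 0.595 -0.223  0.063] [281. 197.]
spoke1_end 0.59 [ 0.535 -0.04   0.061] [254. 253.]
spoke2_end 0.74 [ 0.363 -0.094  0.062] [350. 267.]
spoke3_end 0.63 [ 0.419 -0.27   0.063] [364. 210.]
glue_bottle 0.97 [0.385 0.044 0.007] [299. 334.]
glue_bottle 0.74 [ 0.595 -0.225  0.063] [282. 196.]
1.4 [0.15148429 0.60637353 0.40473601] [ 1.22105205e-01  9.92517162e-01  4.46168444e-05 -8.04574448e-06] 0.1734
```

```bash
python3 - <<'E'
import cv2
a=cv2.imread("pics/top0.png")[130:370,180:460]; b=cv2.imread("pics/side0.png")[140:360,220:460]
cv2.imwrite("pics/crop.png",cv2.resize(a,None,fx=2.5,fy=2.5)); cv2.imwrite("pics/crops.png",cv2.resize(b,None,fx=2.5,fy=2.5))
E
```

```text
(no output)
```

View pics/crop.png

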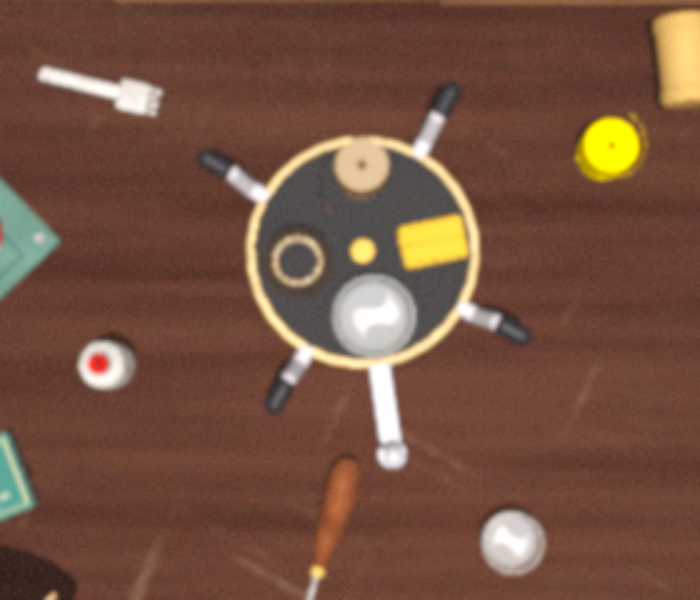

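View pics/crops.png

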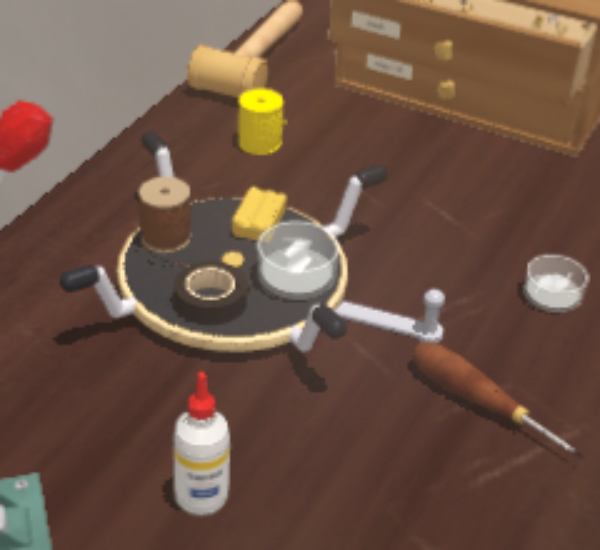

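View pics/top0.png

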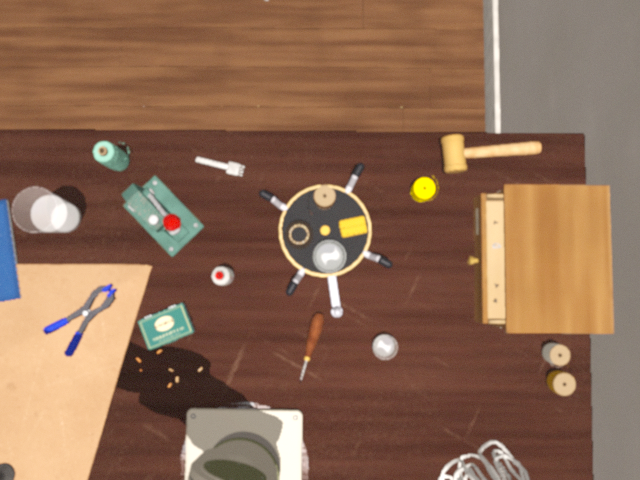

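The top crop shows the wheel at full-frame (325,230), with four spokes, and the pin at (338,312). There are two spool candidates:
- The brown spool stands on the wheel at top (325,196).
- The yellow one stands on the table at top (424,189).

The brown one is meant, because it is the one on the wheel. The enlarged crop and the side view confirm it. It needs about 173° clockwise.

```bash
cat >> h.py <<'E'
C=np.array([.479,-.158])
def rows(targets,g=0):
    "targets: (wheel angle deg, radius, tip z); tool y radial"
    o=manip.get_obs(); R0=R.from_quat(o["ee_rot"]); p0=np.array(o["position"]); out=[]
    for a,r,z in targets:
        t=np.radians(a); c,s=np.cos(t),np.sin(t)
        P=np.r_[C+r*np.array([c,s]),z+.1734]
        Rt=R.from_matrix(np.array([[-s,c,0],[c,s,0],[0,0,-1.]]).T)
        out.append(np.r_[(R0.inv()*Rt).as_rotvec(),R0.inv().apply(P-p0),g])
    print([float(x)+0 for x in np.round(np.concatenate(out),3)])
E
python3 - <<'E'
from h import *
rows([(100,.137,.23),(100,.137,.14)])
E
```

```text
[0.0, 0.0, -0.419, -0.447, -0.537, 0.001, 0.0, 0.0, 0.0, -0.419, -0.447, -0.537, 0.091, 0.0]
```

Call:
move_arm(plan=[0,0,-0.42,-0.447,-0.537,0,0,0,0,-0.42,-0.447,-0.537,0,0,0,0,-0.42,-0.447,-0.537,0,0,0,0,-0.42,-0.447,-0.537,0,0,0,0,-0.42,-0.447,-0.537,0,0,0,0,-0.42,-0.447,-0.537,0,0,0,0,-0.42,-0.447,-0.537,0,0,0,0,-0.42,-0.447,-0.537,0,0,0,0,-0.42,-0.447,-0.537,0,0,0,0,-0.42,-0.447,-0.537,0,0,0,0,-0.42,-0.447,-0.537,0,0,0,0,-0.42,-0.447,-0.537,0,0])

```text
clock: 2.9
position: [0.4557, -0.0268, 0.405]
ee_rot: [-0.084, 0.996, -0.0, 0.0]
ft_force: [-1.5, 1.6, 0.2]
grip_width: -0.0
grasp_force: 0.0
```

Call:
move_arm(plan=[0,0,0,0,0,0.05,0,0,0,0,0,0,0.09,0,0,0,0,0,0,0.09,0,0,0,0,0,0,0.09,0])

```text
clock: 3.4
position: [0.4555, -0.0226, 0.3162]
ee_rot: [-0.088, 0.996, 0.0, 0.001]
ft_force: [0.6, 1.2, 0.5]
grip_width: -0.0
grasp_force: 0.0
```

```bash
python3 - <<'E'
from h import *
o=manip.get_obs(); print(o["position"])
a=manip.camera("side"); save(a,"s1"); b=manip.camera("top")
A=a["color"][140:360,200:440]; B=b["color"][130:350,180:420]
cv2.imwrite("pics/c1.png",cv2.resize(np.hstack([A,B])[:,:,::-1],None,fx=1.66,fy=1.66))
rows([(100,.137,.052)]+[(x,.137,.052) for x in range(97,61,-4)])
E
```

```text
[ 0.45550492 -0.02256028  0.31617421]
[0.001, 0.003, 0.001, 0.001, 0.0, 0.091, 0.0, 0.001, 0.003, 0.053, -0.006, -0.001, 0.091, 0.0, 0.001, 0.003, 0.123, -0.016, -0.001, 0.091, 0.0, 0.001, 0.003, 0.193, -0.025, -0.003, 0.091, 0.0, 0.001, 0.003, 0.263, -0.035, -0.005, 0.091, 0.0, 0.001, 0.003, 0.333, -0.044, -0.008, 0.091, 0.0, 0.001, 0.003, 0.402, -0.053, -0.011, 0.091, 0.0, 0.001, 0.003, 0.472, -0.061, -0.015, 0.091, 0.0, 0.001, 0.003, 0.542, -0.07, -0.02, 0.091, 0.0, 0.001, 0.003, 0.612, -0.078, -0.025, 0.091, 0.0]
```

View pics/c1.png

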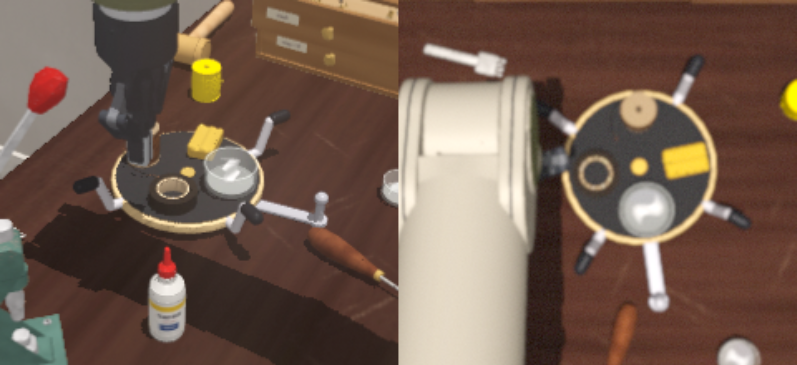

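The side view shows the closed fingertip above the left rim at crop (140,160), between spokes 1 and 2. The top view shows the forearm well clear of the loose things. I'll lower it and start the sweep.

Call:
move_arm(plan=[0,0,0,0,0,0.045,0,0,0,0,0,0,0.091,0,0,0,0,0,0,0.091,0,0,0,0.053,-0.006,-0.001,0.091,0,0,0,0.123,-0.016,-0.001,0.091,0,0,0,0.193,-0.025,-0.003,0.091,0,0,0,0.263,-0.035,-0.005,0.091,0,0,0,0.333,-0.044,-0.008,0.091,0,0,0,0.402,-0.053,-0.011,0.091,0,0,0,0.472,-0.061,-0.015,0.091,0,0,0,0.542,-0.07,-0.02,0.091,0,0,0,0.612,-0.078,-0.025,0.091,0])

```text
clock: 5.0
position: [0.5374, -0.0337, 0.2267]
ee_rot: [0.218, 0.976, 0.001, 0.001]
ft_force: [-1.6, -0.8, 0.4]
grip_width: -0.001
grasp_force: 0.6
```

```bash
python3 - <<'E'
from h import *
o=manip.get_obs(); print(o["position"],o["ft_force"])
p=manip.camera("side")
for l in ["spoke0_end","spoke1_end","spoke2_end","spoke3_end"]:
    for d in manip.tip_of(p,l)[:2]:
        x=w(p,d["position"]); print(l,round(d["conf"],2),x.round(3),np.degrees(np.arctan2(*(x[:2]-C)[::-1])).round(1))
rows([(x,.137,.052) for x in range(61,15,-4)])
E
```

```text
[ 0.53737664 -0.03369103  0.22667329] [-1.63682523 -0.78470803  0.36324183]
spoke0_end 0.84 [ 0.588 -0.231  0.061] -33.7
spoke1_end 0.74 [ 0.481 -0.21   0.027] -88.0
spoke1_end 0.73 [ 0.547 -0.048  0.062] 58.4
spoke2_end 0.59 [ 0.369 -0.087  0.065] 147.3
spoke3_end 0.94 [ 0.406 -0.266  0.065] -124.2
spoke3_end 0.39 [ 0.314 -0.185  0.044] -170.6
[0.001, 0.001, 0.071, -0.01, 0.0, 0.0, 0.0, 0.001, 0.001, 0.141, -0.02, -0.001, 0.0, 0.0, 0.001, 0.001, 0.211, -0.029, -0.003, 0.0, 0.0, 0.002, 0.001, 0.281, -0.038, -0.005, 0.0, 0.0, 0.002, 0.001, 0.35, -0.047, -0.008, 0.0, 0.0, 0.002, 0.001, 0.42, -0.056, -0.012, 0.0, 0.0, 0.002, 0.001, 0.49, -0.065, -0.016, 0.0, 0.0, 0.002, 0.001, 0.56, -0.073, -0.021, 0.0, 0.0, 0.002, 0.001, 0.63, -0.081, -0.026, 0.0, 0.0, 0.002, 0.0, 0.7, -0.089, -0.032, 0.0, 0.0, 0.002, 0.0, 0.769, -0.096, -0.039, 0.0, 0.0, 0.002, 0.0, 0.839, -0.102, -0.045, 0.0, 0.0]
```

The spoke is turning (about 4° so far), so I continue along the arc.

Call:
move_arm(plan=[0,0,0.071,-0.01,0,0,0,0,0,0.141,-0.02,-0.001,0,0,0,0,0.211,-0.029,-0.003,0,0,0,0,0.281,-0.038,-0.005,0,0,0,0,0.35,-0.047,-0.008,0,0,0,0,0.42,-0.056,-0.012,0,0,0,0,0.49,-0.065,-0.016,0,0,0,0,0.56,-0.073,-0.021,0,0,0,0,0.63,-0.081,-0.026,0,0,0,0,0.7,-0.089,-0.032,0,0,0,0,0.769,-0.096,-0.039,0,0,0,0,0.839,-0.102,-0.045,0,0])

```text
clock: 6.75
position: [0.6098, -0.1174, 0.2244]
ee_rot: [0.596, 0.803, 0.001, -0.0]
ft_force: [0.8, 2.3, 0.5]
grip_width: 0.001
grasp_force: 0.6
```

```bash
cat >> h.py <<'E'
def status(cams=("side","top")):
    o=manip.get_obs(); d=np.array(o["position"][:2])-C
    print("tool",np.degrees(np.arctan2(d[1],d[0])).round(1),np.hypot(*d).round(3),np.round(o["position"][2]-.1734,3),np.round(o["ft_force"],1))
    for c in cams:
        p=manip.camera(c)
        for l in ["spool_axis","spoke0_end","spoke1_end","spoke2_end","spoke3_end","dish"]:
            for d in manip.tip_of(p,l)[:2]:
                x=w(p,d["position"]);v=x[:2]-C
                if d["conf"]>.4 and np.hypot(*v)<.155: print(c,l,round(d["conf"],2),x.round(3),np.degrees(np.arctan2(v[1],v[0])).round(1),np.hypot(*v).round(3))
    return p
E
python3 - <<'E'
from h import *
status(); rows([(x,.137,.052) for x in range(13,-33,-4)])
E
```

```text
tool 17.2 0.137 0.051 [0.8 2.3 0.5]
side spool_axis 0.7 [ 0.523 -0.204  0.024] -46.5 0.064
side spoke0_end 0.9 [ 0.501 -0.289  0.062] -80.4 0.133
side spoke1_end 0.82 [ 0.602 -0.137  0.061] 9.9 0.125
side spoke2_end 0.65 [ 0.457 -0.027  0.066] 99.3 0.133
side spoke3_end 0.86 [ 0.35  -0.179  0.066] -170.8 0.13
side dish 0.97 [ 0.436 -0.123  0.029] 140.6 0.055
top spool_axis 0.62 [ 0.52  -0.207  0.025] -50.0 0.065
top spoke0_end 0.69 [ 0.495 -0.29   0.06 ] -83.1 0.133
top spoke1_end 0.94 [ 0.612 -0.14   0.062] 7.6 0.134
top spoke2_end 0.82 [ 0.462 -0.028  0.062] 97.5 0.132
top spoke3_end 0.58 [ 0.352 -0.179  0.06 ] -170.5 0.129
top dish 0.59 [ 0.439 -0.121  0.024] 137.5 0.054
[0.0, 0.0, 0.068, -0.01, 0.0, -0.002, 0.0, 0.0, 0.0, 0.138, -0.019, -0.001, -0.002, 0.0, 0.0, 0.0, 0.208, -0.029, -0.003, -0.002, 0.0, 0.0, 0.0, 0.278, -0.038, -0.005, -0.002, 0.0, 0.0, 0.0, 0.348, -0.047, -0.008, -0.002, 0.0, 0.0, 0.0, 0.417, -0.056, -0.011, -0.002, 0.0, 0.0, 0.0, 0.487, -0.065, -0.015, -0.002, 0.0, 0.0, 0.0, 0.557, -0.073, -0.02, -0.002, 0.0, 0.0, 0.0, 0.627, -0.081, -0.026, -0.002, 0.0, 0.0, 0.0, 0.697, -0.088, -0.031, -0.002, 0.0, 0.0, 0.0, 0.766, -0.095, -0.038, -0.002, 0.0, 0.0, 0.0, 0.836, -0.102, -0.045, -0.002, 0.0]
```

Call:
move_arm(plan=[0,0,0.071,-0.01,0,0,0,0,0,0.141,-0.02,-0.001,0,0,0,0,0.211,-0.029,-0.003,0,0,0,0,0.281,-0.038,-0.005,0,0,0,0,0.35,-0.047,-0.008,0,0,0,0,0.42,-0.056,-0.012,0,0,0,0,0.49,-0.065,-0.016,0,0,0,0,0.56,-0.073,-0.021,0,0,0,0,0.63,-0.081,-0.026,0,0,0,0,0.7,-0.089,-0.032,0,0,0,0,0.769,-0.096,-0.039,0,0,0,0,0.839,-0.102,-0.045,0,0])

```text
clock: 8.95
position: [0.5963, -0.2287, 0.2237]
ee_rot: [0.872, 0.49, 0.0, 0.0]
ft_force: [1.0, -0.1, -0.6]
grip_width: -0.0
grasp_force: 0.6
```

```bash
python3 - <<'E'
from h import *
status(); print(manip.get_obs()["joint_pos"]); rows([(-28,.137,.052),(-28,.137,.13),(20,.137,.13),(64,.137,.13),(64,.137,.052)])
E
```

```text
tool -31.1 0.137 0.05 [ 1.  -0.1 -0.6]
side spool_axis 0.89 [ 0.471 -0.22   0.021] -97.7 0.062
side spoke0_end 0.81 [ 0.399 -0.258  0.06 ] -128.6 0.129
side spoke0_end 0.69 [ 0.471 -0.218  0.025] -97.7 0.06
side spoke1_end 0.75 [ 0.576 -0.239  0.064] -39.8 0.126
side spoke2_end 0.95 [ 0.558 -0.054  0.06 ] 52.8 0.131
side spoke3_end 0.95 [ 0.378 -0.073  0.063] 139.8 0.132
side dish 0.8 [ 0.477 -0.108  0.026] 92.4 0.05
top spool_axis 0.57 [ 0.476 -0.226  0.028] -92.9 0.068
top spoke0_end 0.78 [ 0.397 -0.262  0.062] -128.4 0.133
top spoke1_end 0.9 [ 0.583 -0.239  0.062] -38.1 0.132
top spoke3_end 0.73 [ 0.38  -0.074  0.057] 139.9 0.13
[-0.41126505  0.75165491  1.00878081  1.6501553  -0.69056264  1.13671466
  0.23883322]
[0.0, 0.0, -0.055, 0.007, 0.0, -0.002, 0.0, 0.0, 0.0, -0.055, 0.007, 0.0, -0.08, 0.0, 0.0, 0.0, -0.893, 0.106, -0.051, -0.08, 0.0, 0.0, 0.0, -1.661, 0.136, -0.149, -0.08, 0.0, 0.0, 0.0, -1.661, 0.136, -0.149, -0.002, 0.0]
```

Now I lift, go over to behind spoke 2 (at about 52°) and enter at 80°.

```bash
python3 - <<'E'
from h import *
rows([(-28,.137,.052),(-28,.137,.14),(80,.137,.14)])
E
```

```text
[0.0, 0.0, -0.055, 0.007, 0.0, -0.002, 0.0, 0.0, 0.0, -0.055, 0.007, 0.0, -0.09, 0.0, 0.0, 0.0, -1.94, 0.127, -0.186, -0.09, 0.0]
```

Call:
move_arm(plan=[0,0,-0.055,0.007,0,0,0,0,0,-0.055,0.007,0,-0.05,0,0,0,-0.055,0.007,0,-0.09,0,0,0,-0.055,0.007,0,-0.09,0])

```text
clock: 10.15
position: [0.6006, -0.2229, 0.3168]
ee_rot: [0.857, 0.516, 0.002, 0.002]
ft_force: [0.0, -0.4, -1.5]
grip_width: -0.0
grasp_force: 0.0
```

Call:
move_arm(plan=[0,0,-0.17,0.02,-0.006,0,0,0,0,-0.34,0.04,-0.015,0,0,0,0,-0.51,0.06,-0.03,0,0,0,0,-0.68,0.08,-0.045,0,0,0,0,-0.85,0.095,-0.06,0,0,0,0,-1.02,0.105,-0.08,0,0,0,0,-1.19,0.115,-0.1,0,0,0,0,-1.36,0.12,-0.12,0,0,0,0,-1.53,0.12,-0.14,0,0,0,0,-1.7,0.12,-0.16,0,0,0,0,-1.88,0.12,-0.186,0,0,0,0,-1.88,0.12,-0.186,0,0])

```text
clock: 11.65
position: [0.4909, -0.0281, 0.3131]
ee_rot: [0.088, 0.996, 0.001, -0.001]
ft_force: [0.5, 1.3, 0.7]
grip_width: 0.002
grasp_force: 0.0
```

```bash
python3 - <<'E'
from h import *
status(); print(manip.get_obs()["joint_pos"]); rows([(80,.137,.14),(80,.137,.052)]+[(x,.137,.052) for x in range(76,40,-4)])
E
```

```text
tool 84.8 0.13 0.14 [0.5 1.3 0.7]
side spool_axis 0.63 [ 0.472 -0.217  0.024] -97.1 0.06
side spoke0_end 0.59 [ 0.396 -0.259  0.059] -129.4 0.131
side spoke1_end 0.64 [ 0.58  -0.239  0.064] -38.9 0.13
side spoke1_end 0.51 [ 0.476 -0.217  0.023] -92.8 0.059
side spoke2_end 0.75 [ 0.562 -0.056  0.066] 50.8 0.132
side spoke3_end 0.96 [ 0.376 -0.072  0.064] 140.2 0.134
side dish 0.58 [ 0.478 -0.107  0.028] 90.6 0.051
top spool_axis 0.69 [ 0.472 -0.226  0.032] -95.8 0.069
top spoke0_end 0.87 [ 0.393 -0.262  0.062] -129.6 0.135
top spoke1_end 0.76 [ 0.583 -0.241  0.061] -38.6 0.133
top spoke2_end 0.74 [ 0.396 -0.261  0.066] -128.8 0.133
top spoke2_end 0.64 [ 0.565 -0.058  0.06 ] 49.2 0.132
top spoke3_end 0.62 [ 0.379 -0.078  0.057] 141.2 0.128
top dish 0.87 [ 0.479 -0.104  0.023] 89.9 0.054
[-0.77500544  0.12956647  0.80182733  1.95244432 -0.10434954  1.10101659
  1.46080651]
[0.0, 0.0, -0.005, -0.01, 0.008, 0.0, 0.0, 0.0, 0.0, -0.005, -0.01, 0.008, 0.088, 0.0, 0.0, 0.0, 0.064, -0.019, 0.008, 0.088, 0.0, 0.0, 0.0, 0.134, -0.029, 0.007, 0.088, 0.0, 0.0, 0.0, 0.204, -0.038, 0.005, 0.088, 0.0, 0.0, 0.0, 0.274, -0.047, 0.003, 0.088, 0.0, 0.0, 0.0, 0.344, -0.056, 0.0, 0.088, 0.0, 0.0, 0.0, 0.413, -0.065, -0.003, 0.088, 0.0, 0.0, 0.0, 0.483, -0.074, -0.008, 0.088, 0.0, 0.0, 0.0, 0.553, -0.082, -0.012, 0.088, 0.0, 0.0, 0.0, 0.623, -0.09, -0.018, 0.088, 0.0]
```

Call:
move_arm(plan=[0,0,0,-0.01,0.008,0,0,0,0,0,-0.01,0.008,0.045,0,0,0,0,-0.01,0.008,0.088,0,0,0,0,-0.01,0.008,0.088,0,0,0,0.064,-0.019,0.008,0.088,0,0,0,0.134,-0.029,0.007,0.088,0,0,0,0.204,-0.038,0.005,0.088,0,0,0,0.274,-0.047,0.003,0.088,0,0,0,0.344,-0.056,0,0.088,0,0,0,0.413,-0.065,-0.003,0.088,0,0,0,0.483,-0.074,-0.008,0.088,0,0,0,0.553,-0.082,-0.012,0.088,0])

```text
clock: 13.85
position: [0.5717, -0.0554, 0.2278]
ee_rot: [0.359, 0.933, 0.001, 0.001]
ft_force: [-1.9, 0.3, 0.4]
grip_width: -0.001
grasp_force: 0.6
```

```bash
python3 - <<'E'
from h import *
o=manip.get_obs(); print(o["position"]); rows([(x,.137,.052) for x in range(44,-3,-4)])
E
```

```text
[ 0.57166943 -0.05540716  0.22778313]
[0.002, 0.001, 0.068, -0.009, -0.002, 0.002, 0.0, 0.002, 0.001, 0.138, -0.019, -0.003, 0.002, 0.0, 0.002, 0.001, 0.208, -0.028, -0.004, 0.002, 0.0, 0.002, 0.0, 0.278, -0.038, -0.007, 0.002, 0.0, 0.002, 0.0, 0.348, -0.047, -0.009, 0.002, 0.0, 0.002, 0.0, 0.418, -0.056, -0.013, 0.002, 0.0, 0.002, 0.0, 0.487, -0.064, -0.017, 0.002, 0.0, 0.002, 0.0, 0.557, -0.072, -0.022, 0.002, 0.0, 0.002, 0.0, 0.627, -0.08, -0.027, 0.002, 0.0, 0.002, 0.0, 0.697, -0.088, -0.033, 0.002, 0.0, 0.002, 0.0, 0.767, -0.095, -0.04, 0.002, 0.0, 0.002, 0.0, 0.836, -0.102, -0.046, 0.002, 0.0]
```

Call:
move_arm(plan=[0,0,0.068,-0.009,-0.002,0.002,0,0,0,0.138,-0.019,-0.003,0.002,0,0,0,0.208,-0.028,-0.004,0.002,0,0,0,0.278,-0.038,-0.007,0.002,0,0,0,0.348,-0.047,-0.009,0.002,0,0,0,0.418,-0.056,-0.013,0.002,0,0,0,0.487,-0.064,-0.017,0.002,0,0,0,0.557,-0.072,-0.022,0.002,0,0,0,0.627,-0.08,-0.027,0.002,0,0,0,0.697,-0.088,-0.033,0.002,0,0,0,0.767,-0.095,-0.04,0.002,0,0,0,0.836,-0.102,-0.046,0.002,0])

```text
clock: 15.35
position: [0.6167, -0.1575, 0.2258]
ee_rot: [0.707, 0.708, 0.001, 0.0]
ft_force: [-1.6, 0.8, 1.0]
grip_width: 0.0
grasp_force: 0.6
```

```bash
python3 - <<'E'
from h import *
p=status()
q=manip.camera("side")
for x in (p,q):
    for d in manip.tip_of(x,"pin")[:1]+manip.tip_of(x,"turntable")[:1]: print(w(x,d["position"]).round(3),d["conf"])
rows([(x,.137,.052) for x in range(-4,-24,-3)])
E
```

```text
tool 0.2 0.138 0.052 [-1.6  0.8  1. ]
side spool_axis 0.95 [ 0.421 -0.181  0.023] -158.7 0.063
side spoke0_end 0.56 [ 0.347 -0.141  0.061] 172.7 0.134
side spoke0_end 0.56 [ 0.499 -0.025  0.065] 81.4 0.134
side spoke1_end 0.55 [ 0.456 -0.286  0.061] -100.2 0.13
side spoke2_end 0.87 [ 0.61  -0.175  0.065] -7.4 0.132
side spoke3_end 0.94 [ 0.5   -0.026  0.065] 80.7 0.133
top spool_axis 0.66 [ 0.423 -0.184  0.029] -155.3 0.061
top spoke0_end 0.87 [ 0.347 -0.142  0.065] 173.1 0.133
top spoke1_end 0.97 [ 0.462 -0.292  0.062] -97.3 0.135
top spoke1_end 0.63 [ 0.423 -0.185  0.03 ] -154.7 0.062
top spoke2_end 0.6 [ 0.616 -0.176  0.061] -7.4 0.138
top dish 0.68 [ 0.525 -0.132  0.026] 29.4 0.053
[ 0.317 -0.185  0.045] 0.82
[ 0.481 -0.158  0.   ] 0.73
[ 0.314 -0.181  0.041] 0.85
[ 0.479 -0.157  0.001] 0.64
[0.0, 0.0, 0.072, -0.009, 0.0, -0.002, 0.0, 0.0, 0.0, 0.124, -0.017, -0.001, -0.002, 0.0, 0.0, 0.0, 0.177, -0.024, -0.002, -0.002, 0.0, 0.0, 0.0, 0.229, -0.031, -0.003, -0.002, 0.0, 0.0, 0.0, 0.281, -0.038, -0.005, -0.002, 0.0, 0.0, 0.0, 0.334, -0.044, -0.007, -0.002, 0.0, 0.0, 0.0, 0.386, -0.051, -0.01, -0.002, 0.0]
```

About 14–15° remains.

Call:
move_arm(plan=[0,0,0.072,-0.009,0,0,0,0,0,0.124,-0.017,-0.001,0,0,0,0,0.177,-0.024,-0.002,0,0,0,0,0.229,-0.031,-0.003,0,0,0,0,0.25,-0.034,-0.004,0,0,0,0,0.25,-0.034,-0.004,0,0])

```text
clock: 17.05
position: [0.6114, -0.1925, 0.2237]
ee_rot: [0.789, 0.614, -0.0, 0.0]
ft_force: [-0.1, 0.3, 0.6]
grip_width: -0.0
grasp_force: 0.0
```

```bash
python3 - <<'E'
from h import *
p=status(); save(p,"t2")
cv2.imwrite("pics/c2.png",cv2.resize(p["color"][150:330,230:420,::-1],None,fx=3,fy=3))
rows([(-10,.139,.052),(-6,.139,.052)])
E
```

```text
tool -14.6 0.137 0.05 [-0.1  0.3  0.6]
side spool_axis 0.69 [ 0.416 -0.161  0.024] -177.0 0.063
side spoke0_end 0.88 [ 0.354 -0.107  0.061] 157.9 0.135
side spoke1_end 0.68 [ 0.422 -0.28   0.063] -115.0 0.134
side spoke2_end 0.66 [ 0.6   -0.21   0.065] -23.2 0.131
side spoke2_end 0.44 [ 0.53  -0.034  0.065] 67.7 0.134
side spoke3_end 0.68 [ 0.533 -0.033  0.065] 66.8 0.136
side dish 0.98 [ 0.529 -0.147  0.031] 12.8 0.051
top spool_axis 0.64 [ 0.419 -0.171  0.029] -167.4 0.061
top spoke1_end 0.6 [ 0.431 -0.281  0.063] -111.3 0.132
top spoke1_end 0.5 [ 0.354 -0.109  0.063] 158.7 0.134
top spoke2_end 0.84 [ 0.605 -0.208  0.06 ] -21.7 0.135
top spoke3_end 0.71 [ 0.468 -0.106  0.026] 101.7 0.053
top dish 0.86 [ 0.535 -0.144  0.023] 13.9 0.058
[0.0, 0.0, -0.073, 0.011, 0.002, -0.002, 0.0, 0.0, 0.0, -0.143, 0.02, 0.001, -0.002, 0.0]
```

View pics/c2.png

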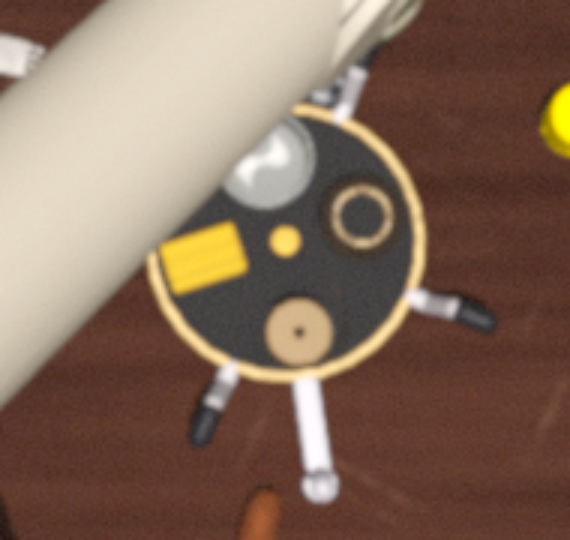

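The spool's top-flange hole is at crop (299,331), the hub at (285,241) and the pin head at (320,484). It looks nearly in line, so I compute the offset from those pixels.

```bash
python3 - <<'E'
from h import *
p=manip.camera("top"); T=np.array(p["cam_to_world"]); K=np.array([[p["fx"],0,p["cx"]],[0,p["fy"],p["cy"]],[0,0,1]])
def ray(u,v,z):
    n=cv2.undistortPoints(np.array([[[u,v]]],float),K,np.array(p["dist"])).ravel()
    d=T[:3,:3]@np.r_[n,1]; return (T[:3,3]+d*(z-T[2,3])/d[2])[:2]
f=lambda x,y,z: ray(230+(x+.5)/3-.5,150+(y+.5)/3-.5,z)
s,h,n=f(299,331,.072),f(285,241,.028),f(320,484,.044)
print(s,h,n,"T",T[:3,3])
for c in (h,C):
    u=(n-c)/np.linalg.norm(n-c); v=s-c; print("along",v@u,"lat",u[0]*v[1]-u[1]*v[0])
E
```

```text
[ 0.41710033 -0.16809245] [ 0.47927412 -0.15898037] [ 0.31784107 -0.18323942] T [ 0.369904   -0.14588453  1.28107777]
along 0.06283755234642609 lat -0.00022841018106218268
along 0.06271580044375055 lat 0.00039342200848390026
```

The lateral offset is under 1 mm. I back the finger off, raise it and check.

Call:
move_arm(plan=[0,0,-0.04,0.006,0,0,0,0,0,-0.08,0.012,0.001,0,0,0,0,-0.08,0.012,0.001,0,0,0,0,-0.08,0.012,0.001,-0.05,0,0,0,-0.08,0.012,0.001,-0.1,0,0,0,-0.08,0.012,0.001,-0.15,0,0,0,-0.08,0.012,0.001,-0.15,0,0,0,-0.08,0.012,0.001,-0.15,0])

```text
clock: 18.8
position: [0.6154, -0.1806, 0.373]
ee_rot: [0.764, 0.645, 0.0, -0.0]
ft_force: [0.6, 0.2, -0.4]
grip_width: 0.003
grasp_force: 0.0
```

```bash
python3 - <<'E'
from h import *
p=status(); cv2.imwrite("pics/c3.png",cv2.resize(p["color"][150:330,230:420,::-1],None,fx=3,fy=3))
E
```

```text
tool -9.4 0.138 0.2 [ 0.6  0.2 -0.4]
side spool_axis 0.56 [ 0.418 -0.163  0.025] -175.6 0.062
side spoke0_end 0.82 [ 0.357 -0.107  0.061] 157.2 0.132
side spoke1_end 0.6 [ 0.423 -0.28   0.064] -114.8 0.134
side spoke2_end 0.56 [ 0.599 -0.205  0.059] -21.5 0.129
side spoke3_end 0.8 [ 0.531 -0.031  0.065] 67.6 0.137
side dish 0.84 [ 0.529 -0.145  0.029] 15.0 0.052
top spool_axis 0.78 [ 0.418 -0.17   0.031] -169.1 0.062
top spoke0_end 0.68 [ 0.352 -0.111  0.061] 159.6 0.135
top spoke0_end 0.55 [ 0.421 -0.169  0.03 ] -169.6 0.059
top spoke1_end 0.85 [ 0.432 -0.277  0.063] -111.5 0.128
top spoke2_end 0.83 [ 0.607 -0.209  0.064] -21.7 0.138
top dish 0.66 [ 0.533 -0.144  0.026] 15.1 0.056
```

View pics/c3.png

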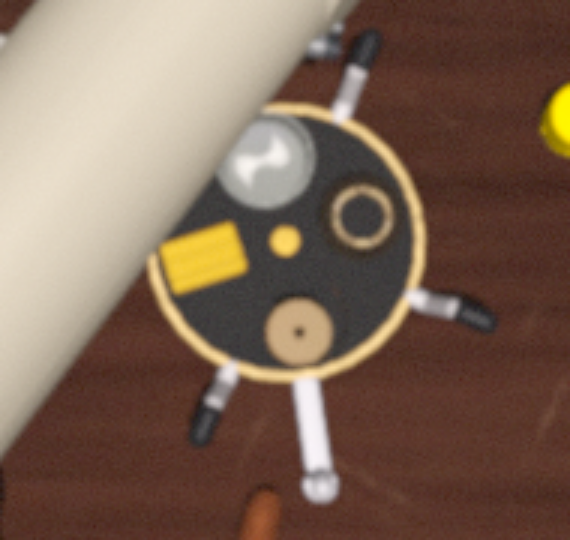

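The picture shows the spool unchanged at crop (299,331), in line with the pin at (320,484). The finger is clear of spoke 2 and everything still stands on the wheel.

```bash
python3 -c "
from workcell import manip
print(manip.hand_in())"
```

```text
the job is handed in; nothing more can be done
None
```

I turned the wheel about 173° clockwise by its spokes: the spool stands at the pin, within about 1 mm of the line by the top camera; the wheel showed no movement after I backed the finger off, and the job is handed in (no verdict was returned).

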